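# Load the scent cartridge into the diffuser and clamp it home

## Robot

A 7-joint arm with a two-finger parallel gripper is mounted at the origin on the work surface. World frame = base frame: x ahead of the robot, y to its left, z up, the work surface at z = 0. Lengths are in mm, angles in rad, forces in N, time in s.
With the tool pointing down it reaches from about 400 to 900 mm from the base axis. Payload 5.5 kg.
Tool frame: the origin (TCP) lies midway between the tips of the shut fingers; the grasp point (between the pads) lies arm.hold_point_z behind it (arm.hold_point_z is the distance from the TCP to the grasp point, in mm); z points along the fingers, y is the line along which they close (so a half turn about z gives the same grasp; the last joint's range is limited). The gripper opens to 85 mm and grips with 20 to 120 N. Pads are 22 mm wide; open, the fingers measure 114 mm over their backs; the gripper's body (76 mm by 85 mm) begins 54 mm behind the grasp point. The pads swing forward as they close: fully open they stand 13 mm farther back than shut.
Start: joints at [-0.934, 0.501, -0.427, 1.55, 0.221, 1.138, -0.21], TCP at [237.314, 605.13, 231.31] pointing down, gripper open.
Joint ranges: [-2.88, 2.88], [-0.31, 2.03], [-1.54, 1.56], [0.2, 2.42], [-1.41, 4.55], [0.19, 2.02], [-2.57, 2.57]. Speed limits (rad/s): [2.57, 2.57, 3.14, 3.14, 3.14, 3.14, 3.14].

## Interface

Orientations are given as a unit quaternion [x, y, z, w].
In Python, from cell import arm, optics gives the robot as it stands.
- The arm moves only by the shell command python3 -m creep 'ROWS' [FORCE]. ROWS is JSON, one flat list of numbers, 7 for each row, row after row: the shift along the tool's x, y, z in units of 25 mm (1.0 is 25 mm), then the turn, a rotation vector about the tool's x, y, z in units of 5 degrees (1.0 is 5 degrees), then the opening, from 0 (shut) to 1 (fully open). A call has 1 to 20 rows; each row shifts and turns the commanded pose from where the row before left it, along the tool's axes as they then stand; what a row does not reach is not made up. A row lasts 1/8 s, in which the tool goes at most 62.5 mm and 10.7 degrees, less where a joint would pass 70% of its speed; a pose out of reach is approached as far as the arm can. A call is refused whole if a number of a shift passes 1 or a number of a turn 1, either way. A call with a gripper value outside its range is refused whole. The fingers move at their own pace and stop on an object; FORCE is the grip in N (left out, the last holds). Time passes only in rows, so rows that do not move let the fingers close. It gives the time, the measured TCP pose, the force, the opening and the grip force at its end, in the units of the state.
- arm.state(): the state, without advancing time (a new reading comes with each control period).
- optics.read_camera(name): name is "side" or "top" or "wrist"; returns a dict with "frame" (400x640x3 uint8, blue, green, red), "camera_matrix" (3x3 intrinsics, pixels), "eye" and "orientation" of the camera in the world. Camera axes: x right, y up, looking along -z (the intrinsics and any distortion apply to the point x, -y, -z); pixel columns grow to the right and rows downward; lengths in mm; the calibration is good to about 2 mm. A picture is of the moment at which its call begins. There is no depth.
- arm.hand_in(): hands the job in; it is judged then, once.
The state is a dict: "clock": time; "joint_positions": joint angles; "dq": joint speeds; "tau": joint torques, N m; "position": TCP position; "ee_rot": TCP orientation; "wrist_force": force on the tool from outside, world axes, zero at the start; "moment": the same for the moment, N m; "opening": opening from 0.0 (shut) to 1.0 (fully open); "grasp_force": force on a finger pad.
Only numpy, scipy, OpenCV 4.12 (cv2) and the standard library are available. Lean on these libraries where they do the work, as an engineer would, in place of code of your own. Each camera call takes 0.05 s, during which the arm holds its last target. There are 200 camera calls.

## Task

Stand the loose scent cartridge, foot first, in the sloping cradle of the fragrance diffuser, then swing the diffuser's hinged steel clamp fully shut over it so that it is pressed all the way home and stays clamped. Do not knock the other things on the table about.

Things in the scene. Friction and masses are not known exactly. Their poses are not given: they have to be found in the camera images.
- cartridge: The scent cartridge: a loose, plain off-white plastic stepped cylinder about 60 g, standing upright on the table. Wide foot part 40 mm in diameter and 40 mm high (3 mm chamfer at the bottom edge), then a narrower round neck 26 mm in diameter and 26 mm high, flat on top; 66 mm in all. Grip it by the neck. Origin: centre of the underside; z runs up its axis to the neck.
- cradle: Grey round tube of the white fragrance diffuser. Outside diameter 52 mm, bore 43 mm. Origin: centre of the mouth, 75 mm above the table; z: the bore's axis, pointing out of the mouth, leaning 25 degrees from vertical to the diffuser's front; x: up the slope to the hinge; y: along the hinge. At home the cartridge's underside lies 33 mm below the mouth.
- pad (a joint): Travel (m) of the black spring-backed pad in the bore, 0 = up, 26 mm below the mouth, 0.010 at most; 0.007 with the cartridge home. It gives way at about 1.5 N and takes 3.6 N at 7 mm, so a cartridge set on it stands 7 mm short of home, its neck's top 40 mm out of the mouth.
- diffuser: White fragrance diffuser, fixed to the table: base 165 x 110 mm, 22 mm high, a block behind the cradle 85 mm high, and above it two ears (at y = +-20 mm) that carry the clamp's hinge, up to 155 mm above the table. Origin: on the table, straight below the cradle's mouth; x points to its back, z up. Its front looks to the left of the table, or half to the robot.
- clamp (a joint): Angle of the steel clamp arm, rad. 0 = shut, at a stop; grows as it swings up and back, to 2.4; it starts at 1.8 to 2.1. At angle q the arm points from the hinge along (-cos q, 0, sin q) in cradle axes. Stiff hinge, 0.4 N m: it stays where left; a push of 5 N near the tip moves it, 7 N at the end against the pad's spring. Shut, it holds the pressed cartridge by itself.
- clamp_hinge (a point): Hinge axis of the clamp at its middle: 60 mm along x and 44 mm along z from the cradle's origin. Axis along cradle y. Its axes are the cradle's.
- clamp_tip (a point): Middle of the outer (upper when shut) face of the clamp's end paddle, 99 mm from the hinge. The arm: a bar 24 mm wide, 8 mm thick, 110 mm long from the hinge axis, the last 22 mm widened to 44 mm; a 22 mm round black presser sticks 7 mm out of its under side, 60 mm from the hinge. z: out of the outer face (push along -z to shut); x: along the arm to the hinge.
- jar: Bystander, loose: glass jar with a closed metal lid, about 52 mm in diameter, 62 mm high, no neck like the cartridge's. Origin: centre of the underside.
- lotion: Bystander, loose: slim clear lotion bottle with a white cap and paper label, 36 mm in diameter, 85 mm high. Origin: centre of the underside.
- screwdriver: Bystander, loose: screwdriver with a black rubber handle, 190 mm long, lying along its x. Origin near its middle, underneath.
- pull_handle: Bystander, loose: chrome bow cabinet handle, 140 mm long along its y, 40 mm wide, 12 mm high, lying flat. Origin: underneath its middle.
- magnet: Bystander, loose: dark steel block magnet 20 x 40 x 10 mm. Origin: centre of the underside.
Mind the look-alikes: they are no part of the job. Leave any pink or purple look-alike of the cartridge alone.

How it is judged (in metres and radians):
On the way:
1. the cartridge stands foot first in the cradle, on the pad, while the clamp is still open (z of cartridge in the frame of cradle between -0.04 and -0.019 m and x of cartridge in the frame of cradle between -0.006 and 0.006 m and y of cartridge in the frame of cradle between -0.006 and 0.006 m and angle between the z axis of cartridge and the z axis of cradle, either way round below 0.2 rad and value of joint clamp above 0.8 rad), for 0.2 s.
At the end, for the whole second after the job is handed in: The clamp is shut (within 0.06 rad of its stop) and the cartridge is home in the cradle: underside 29 to 38 mm below the mouth (33 nominal), centred within 6 mm and in line within 0.2 rad, at rest (z of cartridge in the frame of cradle between -0.038 and -0.029 m and x of cartridge in the frame of cradle between -0.006 and 0.006 m and y of cartridge in the frame of cradle between -0.006 and 0.006 m and angle between the z axis of cartridge and the z axis of cradle, either way round below 0.2 rad and value of joint clamp below 0.06 rad and linear speed of cartridge below 0.02 m/s); the robot touches nothing.
It fails at once if a bystander (jar, bottle, screwdriver, cabinet handle, magnet) is moved by more than 30 mm (distance of any of jar, lotion, screwdriver, pull_handle, magnet from where it was at the start of the episode above 0.03 m).
It fails at once if the jar or the bottle is tipped over (angle between any of jar, lotion's own z axis and vertical above 0.6 rad).
It also fails if it takes over 59 s, if anything falls off the work surface, if the arm or the gripper's body presses on something with over 40 N, if the wrist force passes 120 N, or if a joint passes its speed limit or range.

## Working session

There is one attempt and no reset: what is moved stays moved. The work goes in short steps, Python scripts to look and compute and a shell command to move; the robot and the scene stay as the last step left them, time stands still between calls to the robot, and variables do not carry over. Pictures are saved under pics/ and viewed, at most 10 in all, crops included, and the job is handed in when it is done.

```bash
ls; mkdir -p pics; python3 - <<'E'
from cell import arm, optics
import cv2
print(arm.hold_point_z, arm.state())
for n in("side","top"):
    c=optics.read_camera(n); cv2.imwrite(f"pics/{n}0.png",c["frame"]); print({k:v for k,v in c.items() if k!="frame"})
E
```

```text
pics
18.700000000000003 {'clock': 0.0, 'joint_positions': array([-0.93381526,  0.50188104, -0.42677083,  1.55145451,  0.22078691,
        1.13827603, -0.21026219]), 'dq': array([ 0.00084535, -0.00127536,  0.00026695,  0.00055572, -0.00099758,
       -0.00048026, -0.0013155 ]), 'tau': array([ 3.75137151e-04, -5.69526780e+01, -5.81563354e+00, -2.80921429e+01,
        1.07940682e-02,  1.25435495e-02,  2.27668700e-06]), 'position': array([237.13330456, 604.45645332, 230.23484368]), 'ee_rot': array([ 1.85769901e-01,  9.82592783e-01, -9.57922842e-04, -2.22563228e-04]), 'wrist_force': array([0.30938913, 1.062024  , 0.2031696 ]), 'moment': array([ 0.03259089, -0.01127763,  0.00504763]), 'grasp_force': 0.0, 'opening': 1.0010974638472427}
{'camera_matrix': array([[416.09177998,   0.        , 321.5557291 ],
       [  0.        , 416.09177998, 201.04994749],
       [  0.        ,   0.        ,   1.        ]]), 'eye': array([ 360.59059045, -703.75219346,  946.8454736 ]), 'orientation': array([ 0.34179133, -0.05670833, -0.12846456,  0.92922533])}
{'camera_matrix': array([[438.27911078,   0.        , 324.61700866],
       [  0.        , 438.27911078, 199.07091796],
       [  0.        ,   0.        ,   1.        ]]), 'eye': array([ 489.67237121,  -62.72177223, 1001.9402675 ]), 'orientation': array([-0.03849329,  0.01613922,  0.71130707, -0.70164097])}
```

View pics/side0.png

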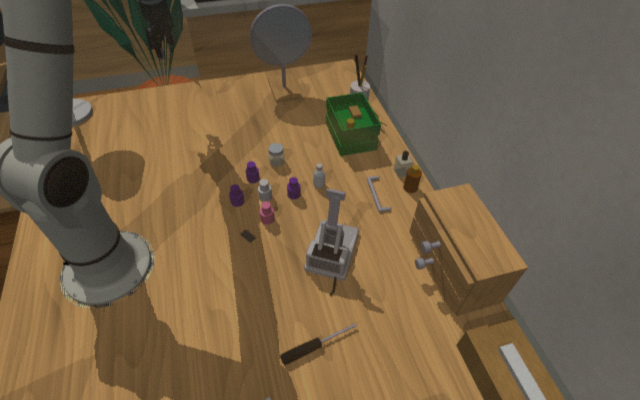

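View pics/top0.png

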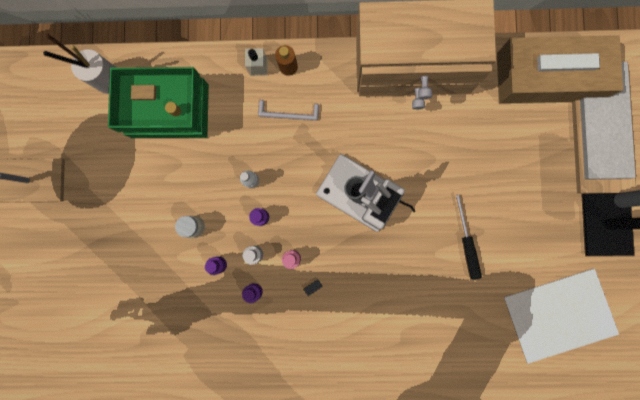

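```bash
cat > h.py <<'E'
import numpy as np, cv2
from scipy.spatial.transform import Rotation as R
from cell import arm, optics
F=np.diag([1,-1,-1])
def cam(n): return optics.read_camera(n)
def ray(c,u,v):
    d=R.from_quat(c["orientation"]).apply(F@np.linalg.inv(c["camera_matrix"])@[u,v,1]); return c["eye"],d/np.linalg.norm(d)
def onz(c,u,v,z):
    e,d=ray(c,u,v); return e+d*(z-e[2])/d[2]
def tri(c1,p1,c2,p2):
    A=0;b=0
    for c,p in((c1,p1),(c2,p2)):
        e,d=ray(c,*p); M=np.eye(3)-np.outer(d,d); A=A+M; b=b+M@e
    return np.linalg.solve(A,b)
def proj(c,P):
    q=c["camera_matrix"]@F@R.from_quat(c["orientation"]).inv().apply(np.asarray(P,float)-c["eye"]); return q[:2]/q[2]
E
python3 - <<'E'
import cv2,numpy as np
t=cv2.imread("pics/top0.png");s=cv2.imread("pics/side0.png")
g=lambda im,x,y,w,h,k:cv2.resize(im[y:y+h,x:x+w],None,fx=k,fy=k,interpolation=cv2.INTER_CUBIC)
a=np.hstack([g(t,305,140,110,100,3.6),g(s,295,180,110,100,3.6)])
b=np.hstack([g(t,200,210,110,60,3.6),g(s,225,160,110,60,3.6)])
cv2.imwrite("pics/crop0.png",np.vstack([a,b]))
E
```

```text
(no output)
```

View pics/crop0.png

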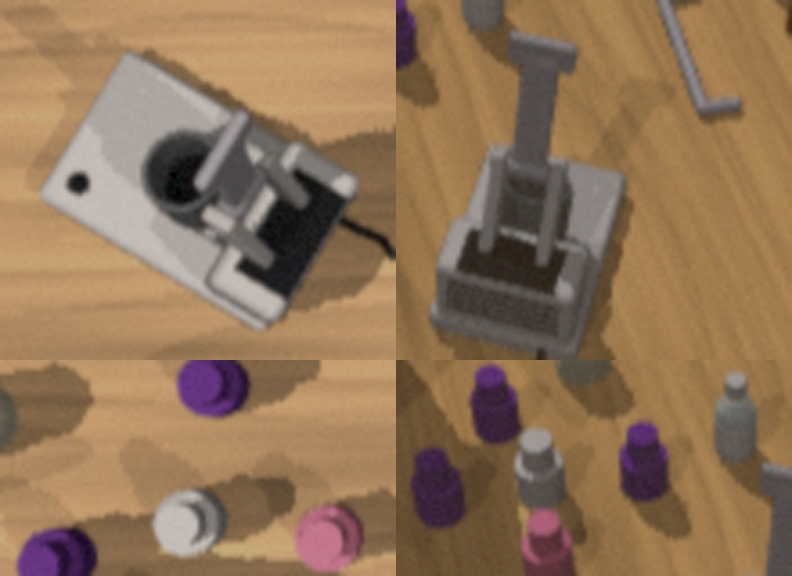

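White stepped cylinder at top (252,255) / side (265,190) is the cartridge: it has a foot and a neck and is off-white. The other candidates don't fit. The lotion bottle, top (249,179), is slim and clear. The jar, (189,226), has no neck. The remaining ones are purple or pink. The diffuser cradle is at top ≈(357,189), with its front facing left and slightly away from the robot, and the clamp is open towards the back.

```bash
cat > a.py <<'E'
from h import *
np.set_printoptions(precision=1,suppress=True)
t=cam("top");s=cam("side")
def blob(c,x,y,w,h,lo):
    im=c["frame"][y:y+h,x:x+w]; hsv=cv2.cvtColor(im,cv2.COLOR_BGR2HSV)
    m=((hsv[...,1]<60)&(hsv[...,2]>lo)).astype(np.uint8)
    n,l,st,ce=cv2.connectedComponentsWithStats(m); i=1+np.argmax(st[1:,4]); print(st[i]+[x,y,0,0,0]); return ce[i]+[x,y],st[i]+[x,y,0,0,0]
bt,st=blob(t,236,238,32,32,90); bs,ss=blob(s,252,174,26,30,70)
print("blob tri",tri(t,bt,s,bs))
print("top blob z33",onz(t,*bt,33), "neck top (251.4,255)",onz(t,251.4,255,66), "side neck top", onz(s,225+538/3.6,160+(440-360)/3.6,66))
cr=lambda u,v:(305+u/3.6,140+v/3.6)
for p,z in (((125,52),22),((42,195),22),((262,328),2),((188,175),75)): print(p,onz(t,*cr(*p),z))
sc=lambda u,v:(295+(u-396)/3.6,180+v/3.6)
# clamp paddle outer end edge corners
print("paddle L/R",tri(t,cr(245,115),s,sc(575,45)),tri(t,cr(200,188),s,sc(512,37)))
print("px/obst: pink",onz(t,291,259,33),"purp",onz(t,259,217,33),onz(t,215,266,33),onz(t,252,293,33))
E
python3 a.py
```

```text
[242 246  19  19 268]
[258 179  14  22 238]
blob tri [442.7 131.9  28.5]
top blob z33 [443.6 130.9  33. ] neck top (251.4,255) [445.  124.2  66. ] side neck top [752.9  44.4  66. ]
(125, 52) [666.4 -67.6  22. ]
(42, 195) [577.1 -14.4  22. ]
(262, 328) [ 492.7 -151.3    2. ]
(188, 175) [ 582.9 -103.3   75. ]
paddle L/R [ 594.5 -123.6  249.5] [ 560.2 -101.7  243.5]
px/obst: pink [433.8  43.1  33. ] purp [527.2 113.8  33. ] [420.2 211.7  33. ] [360.6 129.4  33. ]
```

```bash
python3 - <<'E'
from h import *
s=arm.state(); Q=R.from_quat(s["ee_rot"]); D=np.array([445,127,0])-s["position"]; D[2]=0
M=sum((Q*R.from_rotvec([0,0,np.radians(5*k)])).as_matrix() for k in range(20))
print(np.linalg.solve(M,D)/25)
E
```

```text
[-1.18547471e+00  5.01266992e-02  8.67882711e-04]
```

```bash
python3 -m creep '[-1,0.05,0,0,0,1,0.6,-1,0.05,0,0,0,1,0.6,-1,0.05,0,0,0,1,0.6,-1,0.05,0,0,0,1,0.6,-1,0.05,0,0,0,1,0.6,-1,0.05,0,0,0,1,0.6,-1,0.05,0,0,0,1,0.6,-1,0.05,0,0,0,1,0.6,-1,0.05,0,0,0,1,0.6,-1,0.05,0,0,0,1,0.6,-1,0.05,0,0,0,1,0.6,-1,0.05,0,0,0,1,0.6,-1,0.05,0,0,0,1,0.6,-1,0.05,0,0,0,1,0.6,-1,0.05,0,0,0,1,0.6,-1,0.05,0,0,0,1,0.6,-1,0.05,0,0,0,1,0.6,-1,0.05,0,0,0,1,0.6,-1,0.05,0,0,0,1,0.6,-1,0.05,0,0,0,1,0.6]' 40
cat >> h.py <<'E'
def delta(P):
    s=arm.state(); Q=R.from_quat(s["ee_rot"]); d=np.asarray(P,float)-s["position"]
    print("pos",s["position"].round(1),"Rcols",Q.as_matrix().round(3).tolist(),"tool mm",Q.inv().apply(d).round(1),"units",(Q.inv().apply(d)/25).round(2),"F",s["wrist_force"].round(1))
E
python3 -c "
from h import *
delta([445,127,205]); c=cam('wrist'); cv2.imwrite('pics/w1.png',c['frame'])"
```

```text
clock: 2.7
position: [415.4, 202.5, 231.2]
ee_rot: [0.873, 0.488, -0.0, 0.0]
wrist_force: [-0.2, -0.7, -0.7]
opening: 0.6
grasp_force: 0.0
pos [415.4 202.5 231.2] Rcols [[0.524, 0.852, -0.0], [0.852, -0.524, -0.0], [-0.0, -0.0, -1.0]] tool mm [-48.8  64.7  26.2] units [-1.95  2.59  1.05] F [-0.2 -0.7 -0.7]
```

View pics/w1.png

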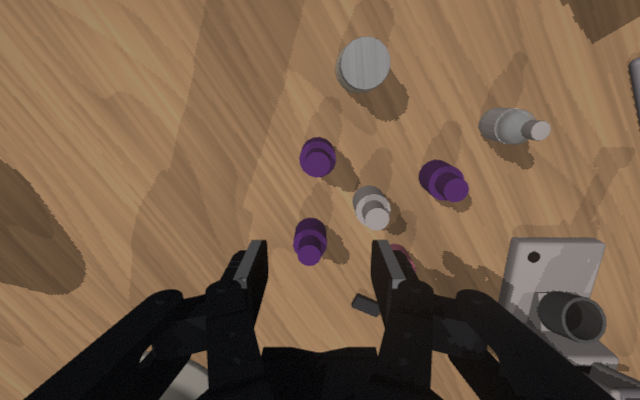

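Wrist view: cartridge neck top at about (376,216), pink look-alike behind the right finger, cradle mouth ellipse centred at about (585,318).

```bash
python3 - <<'E'
from h import *
np.set_printoptions(precision=1,suppress=True)
c=cam("wrist");t=cam("top");s=cam("side")
print(c["eye"],c["camera_matrix"][0])
print("neck wrist",onz(c,376,216,66),"foot?",onz(c,367,195,0))
print("neck tri",tri(c,(376,216),t,(251.4,255)),tri(c,(376,216),s,(264.4,182.2)))
print("mouth",onz(c,585,318,75), tri(c,(585,318),t,(357.2,188.6)))
print("base corners",onz(c,513,238,22),onz(c,603,239,22))
P=onz(c,376,216,66); delta([P[0],P[1],205])
E
```

```text
[455.3 264.5 372.1] [313.5   0.  319. ]
neck wrist [442.  130.8  66. ] foot? [443.1 132.5  -0. ]
neck tri [443.  126.3  55.6] [443.6 129.8  64.1]
mouth [583.5 -99.3  75. ] [ 584.  -103.2   71.9]
base corners [568.4  -2.4  22. ] [661.5 -62.   22. ]
pos [415.9 203.6 231.5] Rcols [[0.521, 0.854, 0.001], [0.854, -0.521, 0.001], [0.001, 0.0, -1.0]] tool mm [-48.6  60.2  26.5] units [-1.9  2.4  1.1] F [ 0.8  0.2 -0.1]
```

```bash
python3 -m creep '[-0.65,0.8,0,0,0,0,0.6,-0.65,0.8,0,0,0,0,0.6,-0.65,0.8,0,0,0,0,0.6,0,0,1,0,0,0,0.6,0,0,1,0,0,0,0.6,0,0,1,0,0,0,0.6,0,0,1,0,0,0,0.6,0,0,0.8,0,0,0,0.6,0,0,0,0,0,0,0.6]'
python3 - <<'E'
from h import *
c=cam('wrist'); f=c['frame']; cv2.imwrite('pics/w2.png',f)
delta([442.3,130.5,42])
hsv=cv2.cvtColor(f,cv2.COLOR_BGR2HSV); m=((hsv[...,1]<50)&(hsv[...,2]>120)).astype(np.uint8)
n,l,st,ce=cv2.connectedComponentsWithStats(m)
for i in range(1,n):
    if st[i,4]>200: print(st[i],ce[i].round(1),onz(c,*ce[i],66).round(1))
print("neck expected px",proj(c,[442.3,130.5,66]),"foot",proj(c,[442.3,130.5,0]))
E
```

```text
clock: 4.03
position: [440.7, 131.1, 109.9]
ee_rot: [0.872, 0.49, -0.002, -0.0]
wrist_force: [0.8, -0.5, 0.2]
opening: 0.603
grasp_force: 0.0
pos [441.5 131.2 110.9] Rcols [[0.52, 0.854, -0.001], [0.854, -0.52, -0.0], [-0.001, -0.001, -1.0]] tool mm [-0.1  1.2 68.9] units [-0.01  0.05  2.76] F [ 0.3 -0.8 -0.1]
[ 517   35   71   59 1737] [552.4  55.9] [600.1 148.7  66. ]
[ 590   41   37   38 1054] [608.2  59.5] [625.4 131.1  66. ]
[ 295  180   55   59 1947] [320.7 210. ] [446.2 137.7  66. ]
[ 529  256  111   97 7618] [586.7 296.2] [570.  -11.2  66. ]
neck expected px [321.2922799  222.10324662] foot [320.93711001 191.78438508]
```

View pics/w2.png

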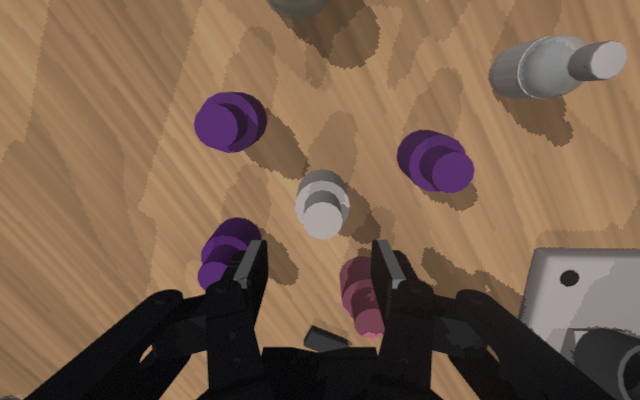

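Cartridge neck top at (323,221), against a predicted (321,222), so it is centred between the fingers. Lowering and gripping.

```bash
python3 -m creep '[0,0.02,1,0,0,0,0.6,0,0.02,1,0,0,0,0.6,0,0,0.7,0,0,0,0.6,0,0,0.0,0,0,0,0.6,0,0,0,0,0,0,0,0,0,0,0,0,0,0,0,0,0,0,0,0,0,0,0,0,0,0,0,0,0,0,0,0,0,0,0]' 40
```

```text
clock: 5.2
position: [443.5, 130.6, 45.0]
ee_rot: [0.872, 0.489, 0.001, 0.0]
wrist_force: [-0.5, -0.4, 7.6]
opening: 0.285
grasp_force: 39.3
```

```bash
python3 -m creep '[0,0,-1,0,0,0,0,0,0,-1,0,0,0,0,0,0,-1,0,0,0,0,0,0,-1,0,0,0,0,0,0,-1,0,0,0,0,0,0,-1,0,0,0,0,0,0,-1,0,0,0,0,-0.92,0.45,0,0,0,0,0,-0.92,0.45,0,0,0,0,0,-0.92,0.45,0,0,0,0,0,-0.92,0.45,0,0,0,0,0,-0.92,0.45,0,0,0,0,0,-0.92,0.45,0,0,0,0,0,-0.92,0.45,0,0,0,0,0,-0.92,0.45,0,0,0,0,0,0,0,0,0,0,0,0]' 40
python3 - <<'E'
from h import *
c=cam('wrist'); f=c['frame']; cv2.imwrite('pics/w3.png',f)
np.savez('w3.npz',**c); delta([583,-100,75])
E
```

```text
clock: 7.2
position: [422.8, -75.8, 219.1]
ee_rot: [0.873, 0.488, 0.0, 0.0]
wrist_force: [0.6, -0.0, -0.8]
opening: 0.29
grasp_force: 39.6
pos [423.1 -74.4 219. ] Rcols [[0.523, 0.852, 0.0], [0.852, -0.523, 0.0], [0.0, 0.0, -1.0]] tool mm [ 61.7 149.7 144.1] units [2.47 5.99 5.76] F [-0.6 -0.3 -0.8]
```

View pics/w3.png

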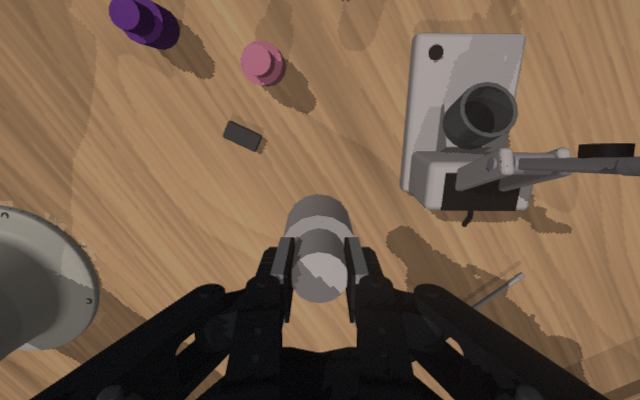

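Wrist view: cradle mouth rim centred at about (489,112). The clamp is seen edge-on at (500–640,165). The cartridge is held straight, with its neck top at (320,277).

```bash
python3 - <<'E'
from h import *
np.set_printoptions(precision=1,suppress=True)
c=dict(np.load('w3.npz'));f=c['frame']
g=cv2.cvtColor(f,cv2.COLOR_BGR2GRAY)
m=(g<62).astype(np.uint8); m[:80]=0;m[145:]=0;m[:,:455]=0;m[:,525:]=0
# rim: brighter ring seen from inside bore
x=int(489);print("row112",g[112,440:530].tolist()); print("col489",g[70:150,489].tolist())
print("mouth",onz(c,489,111.5,75),tri(c,(489,111.5),{**optics.read_camera('top')},(357.2,188.6)))
print("base corners z22", onz(c,416,34,22),onz(c,524,35,22),onz(c,402,189,22))
E
```

```text
row112 [118, 86, 84, 88, 100, 93, 58, 52, 50, 51, 54, 51, 52, 51, 52, 52, 53, 53, 51, 52, 68, 83, 87, 84, 69, 42, 30, 32, 31, 33, 31, 33, 32, 33, 32, 33, 33, 30, 29, 35, 34, 32, 32, 34, 31, 32, 30, 30, 32, 31, 30, 31, 40, 45, 49, 48, 48, 49, 49, 46, 48, 49, 47, 49, 49, 49, 48, 47, 48, 49, 50, 49, 50, 68, 82, 83, 82, 93, 121, 135, 138, 139, 137, 138, 138, 141, 141, 141, 138, 138]
col489 [140, 140, 138, 138, 138, 138, 139, 139, 138, 138, 139, 139, 96, 80, 79, 79, 54, 40, 41, 47, 47, 48, 44, 47, 49, 48, 52, 50, 51, 45, 42, 45, 46, 47, 45, 46, 46, 44, 37, 33, 31, 32, 31, 32, 29, 31, 31, 31, 30, 30, 31, 31, 31, 28, 29, 29, 31, 28, 33, 32, 28, 32, 38, 71, 83, 86, 82, 55, 47, 46, 43, 45, 70, 85, 85, 86, 85, 65, 67, 82]
mouth [ 584.4 -100.1   75. ] [ 584.2 -102.    72.8]
base corners z22 [574.6 -10.7  22. ] [664.1 -66.9  22. ] [ 490.8 -144.3   22. ]
```

```bash
python3 - <<'E'
from h import *
np.set_printoptions(precision=1,suppress=True)
c=dict(np.load('w3.npz'));g=cv2.cvtColor(c['frame'],cv2.COLOR_BGR2GRAY)
m=((g<60)).astype(np.uint8)*255
n,l,st,ce=cv2.connectedComponentsWithStats((m>0).astype(np.uint8)); i=l[112,480]; print(st[i],ce[i])
cn=max(cv2.findContours((l==i).astype(np.uint8),0,1)[0],key=cv2.contourArea)
e=cv2.fitEllipse(cv2.convexHull(cn)); print(e)
P=onz(c,*e[0],75);print("mouth",P)
t=cam('top'); print("proj top",proj(t,P),"crop px",(proj(t,P)-[305,140])*3.6)
# target TCP poses: underside 60 above mouth, 45 offset
h=np.radians(-32.1);y=np.array([np.cos(h),np.sin(h),0]);f=np.array([-y[1],y[0],0])
a=np.radians(25);z=f*np.sin(a)+np.array([0,0,np.cos(a)]);print("f",f,"cz",z)
# lateral check vs base centerline
mid=(onz(c,416,34,22)+onz(c,524,35,22))/2; print("lateral",(P-mid)@y)
H=P+60*(f*-np.cos(a)+np.array([0,0,np.sin(a)]))+44*z; print("hinge",H)
delta(P+z*(45+50)); print("turn tool y heading err", np.degrees(h))
E
```

```text
[ 465   86   48   47 1760] [488.4 109.1]
((488.4034118652344, 109.0936279296875), (45.366512298583984, 48.91072463989258), 125.0361557006836)
mouth [584.8 -97.9  75. ]
proj top [354.6 187.8] crop px [178.7 171.9]
f [0.5 0.8 0. ] cz [0.2 0.4 0.9]
lateral 2.095645461412542
hinge [ 565.8 -128.2  140.2]
pos [423.3 -73.2 218.9] Rcols [[0.521, 0.854, 0.0], [0.854, -0.521, 0.001], [0.001, -0.0, -1.0]] tool mm [103.1 151.3  57.8] units [4.1 6.  2.3] F [-0.1  0.3 -0.7]
turn tool y heading err -32.1
```

```bash
python3 -m creep '[1,1,0,0,0,0,0,1,1,0,0,0,0,0,1,1,0,0,0,0,0,1,1,0,0,0,0,0,1,1,0,0,0,0,0,0,1,0,0,0,0,0,0,0,0,0,-1,0,0,0,0,0,0,-1,0,0,0,0,0,0,-1,0,0,0,0,0,0,-1,0,0,0,0,0,0,-1,0,0,0,0,0,0,0,0,0]' 40
python3 - <<'E'
from h import *
P=np.array([584.8,-97.9,75]);z=np.array([.225,.358,.906])
delta(P+z*(45+35)); s=arm.state(); print(np.degrees(np.arccos(-R.from_quat(s['ee_rot']).as_matrix()[:,2]@z)))
c=cam('side');f=c['frame'];u,v=proj(c,P).astype(int)
cv2.imwrite('pics/s4.png',cv2.resize(f[v-80:v+50,u-70:u+70],None,fx=4.5,fy=4.5,interpolation=cv2.INTER_CUBIC)); print(u,v)
E
```

```text
clock: 8.85
position: [616.7, -41.2, 216.7]
ee_rot: [0.85, 0.48, -0.189, 0.105]
wrist_force: [-0.2, -0.1, -0.7]
opening: 0.288
grasp_force: 39.6
pos [616.7 -41.2 216.7] Rcols [[0.467, 0.856, -0.22], [0.777, -0.516, -0.36], [-0.422, -0.003, -0.906]] tool mm [ 1.   2.8 75.9] units [0.04 0.11 3.04] F [-0.2 -0.1 -0.7]
1.1492825327961642
333 230
```

```bash
python3 -m creep '[0.04,0.11,1,0,0,0,0,0,0,1,0,0,0,0,0,0,1,0,0,0,0,0,0,1,0,0,0,0,0,0,0,0,0,0,0,0,0,0,0,0,0,0]' 40
python3 - <<'E'
from h import *
P=np.array([584.8,-97.9,75]);z=np.array([.225,.358,.906])
delta(P+z*(45-26))
c=cam('wrist');cv2.imwrite('pics/w4.png',c['frame'])
E
```

```text
clock: 9.65
position: [598.0, -82.3, 128.9]
ee_rot: [0.852, 0.477, -0.188, 0.106]
wrist_force: [0.4, -0.5, -1.0]
opening: 0.286
grasp_force: 39.6
pos [598.  -82.3 128.9] Rcols [[0.474, 0.853, -0.219], [0.774, -0.522, -0.36], [-0.421, 0.001, -0.907]] tool mm [ 4.4 -3.1 38.4] units [ 0.18 -0.12  1.54] F [ 0.4 -0.5 -1. ]
```

View pics/w4.png

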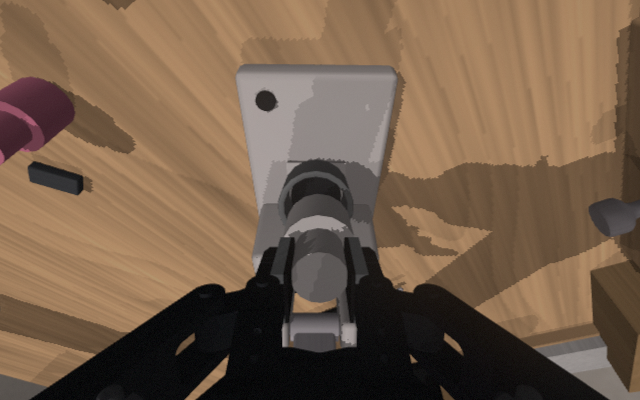

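Wrist view: tube rim spans columns 282–352, with its front (top) edge at row ≈158. The cartridge foot lies just above it at about (319,225).

```bash
python3 - <<'E'
from h import *
np.set_printoptions(precision=1,suppress=True)
c=cam('wrist');P=np.array([584.8,-97.9,75]);h=np.radians(-32.1);y=np.array([np.cos(h),np.sin(h),0]);f=np.array([-y[1],y[0],0]);a=np.radians(25)
x=-f*np.cos(a)+np.array([0,0,np.sin(a)])
print("rim front/inner",proj(c,P-26*x),proj(c,P-21.5*x),"sides",proj(c,P-26*y),proj(c,P+26*y), "mouth",proj(c,P))
g=cv2.cvtColor(c['frame'],cv2.COLOR_BGR2GRAY)
print("col317 rows150-215",g[150:215,317].tolist()); print("row190 275-360",g[190,275:360].tolist())
s=arm.state();M=R.from_quat(s['ee_rot']).as_matrix();T=s['position']
for zz in(45,5,-21): print("cart z",zz,proj(c,T+M[:,2]*zz))
print("foot bottom front edge",proj(c,T+M[:,2]*45+20*M[:,0]),"neck top front/back",proj(c,T-M[:,2]*21+13*M[:,0]),proj(c,T-M[:,2]*21-13*M[:,0]),"neck sides",proj(c,T-M[:,2]*21+13*M[:,1]))
E
```

```text
rim front/inner [313.8 172.2] [313.7 178.8] sides [275.2 209.3] [351.9 209.8] mouth [313.6 209.6]
col317 rows150-215 [138, 139, 139, 140, 141, 138, 138, 139, 123, 91, 53, 45, 46, 45, 44, 44, 45, 45, 45, 43, 42, 61, 83, 87, 84, 81, 80, 51, 36, 35, 36, 37, 35, 35, 34, 34, 34, 33, 34, 36, 32, 33, 35, 41, 66, 71, 70, 70, 70, 69, 69, 69, 68, 68, 69, 68, 70, 69, 68, 67, 68, 68, 67, 62, 63]
row190 275-360 [139, 139, 139, 140, 139, 138, 118, 92, 98, 97, 95, 88, 85, 76, 72, 85, 69, 31, 29, 28, 27, 30, 31, 28, 27, 29, 28, 29, 30, 31, 32, 30, 31, 36, 34, 33, 34, 34, 35, 33, 35, 34, 32, 33, 33, 33, 34, 32, 32, 34, 34, 33, 28, 27, 26, 29, 29, 27, 28, 30, 28, 29, 27, 28, 46, 67, 61, 48, 67, 72, 60, 58, 67, 70, 73, 84, 84, 86, 85, 84, 85, 86, 84, 87, 85]
cart z 45 [318.5 222. ]
cart z 5 [318.3 251.3]
cart z -21 [318.2 279.1]
foot bottom front edge [318.4 192.2] neck top front/back [318.1 252.7] [318.2 304.2] neck sides [347.6 279.1]
```

```bash
python3 -m creep '[0.18,-0.09,0,0,0,0,0,0,0,0,0,0,0,0,0,0,0.25,0,0,0,0,0,0,0.25,0,0,0,0,0,0,0.25,0,0,0,0,0,0,0,0,0,0,0]' 40
python3 - <<'E'
from h import *
P=np.array([584.8,-97.9,75]);z=np.array([.225,.358,.906])
delta(P+z*(45-26))
E
```

```text
clock: 10.5
position: [592.7, -84.8, 108.1]
ee_rot: [0.851, 0.477, -0.189, 0.106]
wrist_force: [-0.5, -0.4, -0.5]
opening: 0.285
grasp_force: 39.6
pos [592.7 -84.8 108.1] Rcols [[0.472, 0.853, -0.222], [0.773, -0.522, -0.361], [-0.423, -0.001, -0.906]] tool mm [ 0.2  0.2 17.5] units [0.01 0.01 0.7 ] F [-0.5 -0.4 -0.5]
```

```bash
python3 -m creep '[0,0,0.25,0,0,0,0,0,0,0.25,0,0,0,0,0,0,0.15,0,0,0,0,0,0,0,0,0,0,0]' 40
python3 - <<'E'
from h import *
P=np.array([584.8,-97.9,75]);z=np.array([.225,.358,.906])
delta(P+z*(45-26))
E
```

```text
clock: 11.0
position: [589.3, -90.4, 93.7]
ee_rot: [0.851, 0.478, -0.189, 0.106]
wrist_force: [0.2, 0.1, -1.1]
opening: 0.284
grasp_force: 39.6
pos [589.3 -90.4  93.7] Rcols [[0.472, 0.853, -0.221], [0.773, -0.521, -0.361], [-0.423, -0.001, -0.906]] tool mm [-0.   0.1  1.7] units [-0.    0.01  0.07] F [ 0.2  0.1 -1.1]
```

```bash
python3 -m creep '[0,0,0.1,0,0,0,0,0,0,0,0,0,0,0,0,0,0,0,0,0,0.5,0,0,0,0,0,0,0.5,0,0,0,0,0,0,0.5,0,0,0,0,0,0,0.5,0,0,0,0,0,0,0.5]' 40
python3 -m creep '[0,0,-0.6,0,0,0,0.5,0,0,-1,0,0,0,0.5,0,0,-1,0,0,0,0.5,0,0,-1,0,0,0,0.5,0,0,-1,0,0,0,0.5,0,0,0,0,0,0,0.5]'
python3 - <<'E'
from h import *
c=cam('wrist');np.savez('w5.npz',**c);cv2.imwrite('pics/w5.png',c['frame']); delta([584.8,-97.9,75])
t=cam('top');cv2.imwrite('pics/t5.png',t['frame'])
E
```

```text
clock: 11.88
position: [589.2, -91.1, 91.8]
ee_rot: [0.851, 0.478, -0.189, 0.106]
wrist_force: [0.1, 0.8, 1.5]
opening: 0.499
grasp_force: 0.0
clock: 12.62
position: [616.7, -48.1, 198.7]
ee_rot: [0.852, 0.478, -0.186, 0.107]
wrist_force: [-0.4, -0.1, -0.3]
opening: 0.495
grasp_force: 0.0
pos [615.4 -48.9 197.3] Rcols [[0.473, 0.854, -0.218], [0.774, -0.52, -0.36], [-0.421, 0.002, -0.907]] tool mm [ -1.   -0.9 135.3] units [-0.04 -0.04  5.41] F [ 0.5 -0.  -0.8]
```

View pics/w5.png

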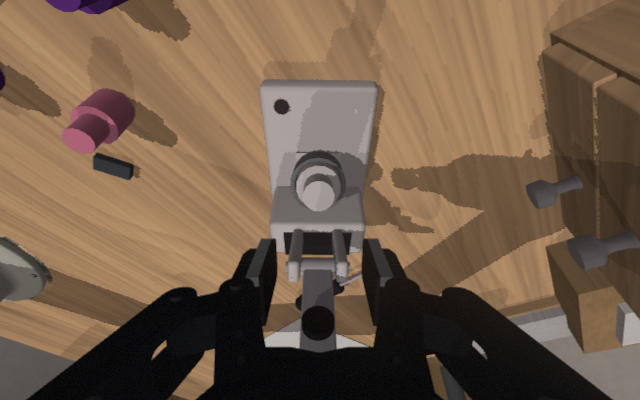

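Wrist view: the cartridge stands in the tube, with its neck top at (319,193) and centred. The clamp's presser is at (318,322), still open. Next I go over and behind the clamp with the fingers shut.

```bash
python3 -m creep '[0,0,-1,0,0,0,0.3,0,0,-1,0,0,0,0,0,0,-1,0,0,0,0,0,0,-1,0,0,0,0,0,0,-0.2,0,1,0,0,0,0,-0.2,0,1,0,0,0,0,-0.2,0,1,0,0,0,0,-0.2,0,1,0,0,0,0,-0.2,0,1,0,0,0,0,0,0,0,0,0]' 40
python3 - <<'E'
from h import *
np.set_printoptions(precision=1,suppress=True)
s=cam('side');t=cam('top');w=dict(np.load('w5.npz'));print([x.astype(int) for x in (proj(s,[577,-112,246]),proj(t,[577,-112,246]))])
P=np.array([584.8,-97.9,75]);H=np.array([565.8,-128.2,140.2]);f=np.array([.531,.847,0])
# clamp angle from the presser seen in wrist at (318,322): 60 from hinge, 11 below centreline
h=np.radians(-32.1);y=np.array([np.cos(h),np.sin(h),0]);a=np.radians(25);x=-f*np.cos(a)+np.array([0,0,np.sin(a)]);z=np.cross(x,y)
for q in(1.7,1.8,1.9,2,2.1):
    d=-np.cos(q)*x+np.sin(q)*z;n=np.sin(q)*x+np.cos(q)*z
    print(q,proj(w,H+60*d-11*n),"end",proj(t,H+110*d+4*n),proj(s,H+110*d+4*n))
g=lambda c,x,y:cv2.resize(c['frame'][y:y+90,x:x+90],None,fx=4.4,fy=4.4,interpolation=cv2.INTER_CUBIC)
cv2.imwrite('pics/c6.png',np.hstack([g(t,320,145),g(s,290,175)]))
delta(H-40*f+[0,0,150])
E
```

```text
clock: 13.98
position: [638.9, -11.4, 310.7]
ee_rot: [0.873, 0.487, -0.001, 0.0]
wrist_force: [0.5, -0.5, 0.6]
opening: 0.002
grasp_force: 0.0
[array([335, 191]), array([366, 181])]
1.7 [316.2 311.9] end [361.4 179.5] [336.1 188.2]
1.8 [316.1 319.7] end [366.8 182.5] [335.  190.8]
1.9 [316.1 326.6] end [372.3 185.7] [333.8 193.9]
2 [316.  332.7] end [377.8 189. ] [332.5 197.4]
2.1 [315.9 337.8] end [383.3 192.3] [331.2 201.2]
pos [639.4  -8.2 309.9] Rcols [[0.522, 0.853, -0.002], [0.853, -0.522, -0.001], [-0.002, -0.001, -1.0]] tool mm [-180.7   -0.6   20. ] units [-7.2 -0.   0.8] F [-0.8  0.1  0.5]
```

View pics/c6.png

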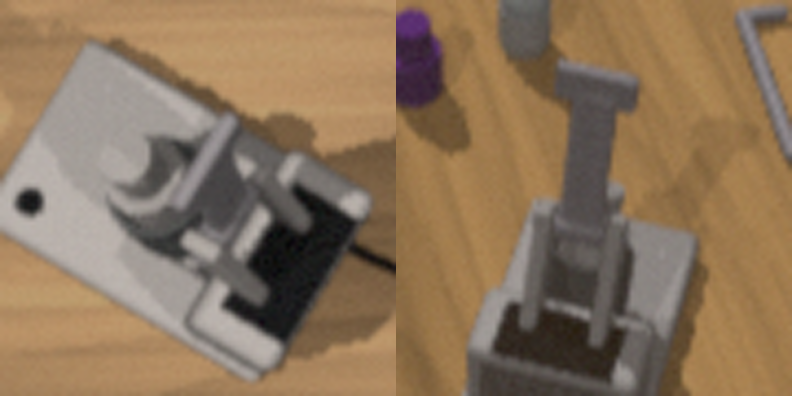

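Crop: the cartridge is seated in the cradle (top neck at (128,160)), and the clamp paddle is at (210,165) in the top part and (598,85) in the side part, which gives q≈1.83. Moving behind it.

```bash
python3 -m creep '[-0.9,0,0,0,0,0,0,-0.9,0,0,0,0,0,0,-0.9,0,0,0,0,0,0,-0.9,0,0,0,0,0,0,-0.9,0,0,0,0,0,0,-0.9,0,0,0,0,0,0,-0.9,0,0,0,0,0,0,-0.9,0,0,0,0,0,0,0,0,0.8,0,0,0,0,0,0,0.8,0,0,0,0,0,0,0.8,0,0,0,0,0,0,0.8,0,0,0,0,0,0,0,0,0,0,0]' 40
cat > arc.py <<'E'
from h import *
H=np.array([565.8,-128.2,140.2]);f=np.array([.531,.847,0]);up=np.array([0,0,1.])
s=arm.state();d=s['position']-H;print("front",round(d@f,1),"up",round(d[2],1),"lat",round(d@[.847,-.531,0],1),"F",s['wrist_force'].round(1),"Ffront",round(s['wrist_force']@f,1),"t",s['clock'])
E
python3 arc.py
python3 - <<'E'
import numpy as np
# TCP (front,up rel hinge): flat tip half-width 11, contact at r on outer face (4 mm off the axis)
for q in np.arange(1.83,-.05,-.15):
    A=q-np.radians(25); d=np.array([np.cos(A),np.sin(A)]); n=np.array([-d[1],d[0]])
    C=97*d+4*n; s=-11 if A>0 else 11; print(round(q,2),(C+[s,0]).round(0))
E
```

```text
clock: 15.7
position: [544.6, -161.9, 229.2]
ee_rot: [0.872, 0.489, -0.001, -0.001]
wrist_force: [0.6, -0.5, 0.5]
opening: -0.0
grasp_force: 0.0
front -39.8 up 89.0 lat -0.1 F [ 0.6 -0.5  0.5] Ffront -0.1 t 15.7
1.83 [ 2. 96.]
1.68 [16. 93.]
1.53 [30. 88.]
1.38 [43. 81.]
1.23 [54. 72.]
1.08 [64. 61.]
0.93 [73. 49.]
0.78 [79. 36.]
0.63 [83. 23.]
0.48 [86.  8.]
0.33 [108.  -6.]
0.18 [106. -21.]
0.03 [102. -35.]
```

```bash
python3 -m creep '[0.8,0,-0.08,0,0,0,0,0.8,0,-0.08,0,0,0,0,0.32,0,0,0,0,0,0,0.32,0,0,0,0,0,0,0.28,0,0.1,0,0,0,0,0.28,0,0.1,0,0,0,0,0,0,0,0,0,0,0]' 40; python3 arc.py
python3 -m creep '[0.26,0,0.14,0,0,0,0,0.26,0,0.14,0,0,0,0,0.22,0,0.18,0,0,0,0,0.22,0,0.18,0,0,0,0,0,0,0,0,0,0,0]'; python3 arc.py
```

```text
clock: 16.58
position: [582.9, -101.0, 229.3]
ee_rot: [0.872, 0.49, 0.0, -0.0]
wrist_force: [0.3, -1.5, -0.2]
opening: 0.002
grasp_force: 0.4
front 32.1 up 89.1 lat 0.1 F [ 0.3 -1.5 -0.2] Ffront -1.1 t 16.575
clock: 17.2
position: [595.5, -80.0, 213.1]
ee_rot: [0.872, 0.49, 0.0, -0.0]
wrist_force: [0.4, 0.3, -0.1]
opening: -0.002
grasp_force: 0.0
front 56.6 up 72.9 lat -0.4 F [ 0.4  0.3 -0.1] Ffront 0.5 t 17.2
```

```bash
python3 -m creep '[0.2,0,0.22,0,0,0,0,0.2,0,0.22,0,0,0,0]' 40; python3 arc.py
python3 -m creep '[0.16,0,0.24,0,0,0,0,0.16,0,0.24,0,0,0,0]'; python3 arc.py
python3 - <<'E'
from h import *
t=cam('side');H=np.array([565.8,-128.2,140.2]);f=np.array([.531,.847,0]);y=np.array([.847,-.531,0])
# steel paddle corners predicted for several q vs picture: brightness/edges along the ray of the arm's end
old=cv2.imread('pics/side0.png')
d=cv2.absdiff(t['frame'],old).max(2)
for q in(1.83,1.2,1.0,.8):
    A=q-np.radians(25);v=f*np.cos(A)+np.array([0,0,np.sin(A)])
    p=proj(t,H+99*v+18*y),proj(t,H+99*v-18*y); print(q,[ (x.round(0).tolist(),t['frame'][int(x[1]),int(x[0])].tolist(),int(d[int(x[1]),int(x[0])])) for x in p])
E
```

```text
clock: 17.45
position: [600.9, -72.3, 202.8]
ee_rot: [0.872, 0.489, 0.001, 0.0]
wrist_force: [-0.8, -1.0, 4.0]
opening: 0.0
grasp_force: 2.0
front 66.0 up 62.6 lat 0.0 F [-0.8 -1.   4. ] Ffront -1.3 t 17.45
clock: 17.7
position: [605.2, -65.3, 190.6]
ee_rot: [0.872, 0.489, 0.001, 0.0]
wrist_force: [1.1, 0.1, 5.4]
opening: -0.001
grasp_force: 2.0
front 74.2 up 50.4 lat 0.0 F [1.1 0.1 5.4] Ffront 0.7 t 17.7
1.83 [([342.0, 196.0], [93, 92, 97], 20), ([327.0, 193.0], [46, 77, 103], 29)]
1.2 [([347.0, 188.0], [94, 93, 96], 64), ([333.0, 185.0], [78, 120, 154], 2)]
1.0 [([348.0, 189.0], [98, 94, 100], 62), ([334.0, 186.0], [93, 106, 125], 30)]
0.8 [([348.0, 191.0], [118, 113, 119], 42), ([334.0, 188.0], [80, 81, 88], 69)]
```

Upward force of about 5 N while moving, so the clamp is being swung. Continuing the arc.

```bash
python3 -m creep '[0.1,0,0.28,0,0,0,0,0.1,0,0.28,0,0,0,0,0.08,0,0.26,0,0,0,0,0.08,0,0.26,0,0,0,0]' 40; python3 arc.py
python3 -m creep '[0.06,0,0.3,0,0,0,0,0.06,0,0.3,0,0,0,0,0.04,0,0.28,0,0,0,0,0.04,0,0.28,0,0,0,0]'; python3 arc.py
```

```text
clock: 18.25
position: [609.6, -58.0, 163.4]
ee_rot: [0.872, 0.489, 0.0, 0.0]
wrist_force: [1.8, 0.5, 4.7]
opening: -0.001
grasp_force: 2.1
front 82.7 up 23.2 lat -0.1 F [1.8 0.5 4.7] Ffront 1.3 t 18.25
clock: 18.75
position: [611.1, -55.5, 134.0]
ee_rot: [0.872, 0.489, -0.001, 0.0]
wrist_force: [-0.6, -2.8, 6.0]
opening: 0.002
grasp_force: 2.4
front 85.6 up -6.2 lat -0.2 F [-0.6 -2.8  6. ] Ffront -2.6 t 18.75
```

```bash
python3 -m creep '[0.04,0,0.25,0,0,0,0,0.04,0,0.25,0,0,0,0,0.02,0,0.15,0,0,0,0]' 40; python3 arc.py
python3 -m creep '[0,0,0.16,0,0,0,0,0,0,0.12,0,0,0,0]'; python3 arc.py
```

```text
clock: 19.12
position: [612.1, -52.6, 117.6]
ee_rot: [0.872, 0.489, -0.001, -0.0]
wrist_force: [0.3, -0.6, 5.9]
opening: -0.001
grasp_force: 2.4
front 88.6 up -22.6 lat -1.0 F [ 0.3 -0.6  5.9] Ffront -0.4 t 19.125
clock: 19.38
position: [612.3, -52.3, 111.0]
ee_rot: [0.872, 0.489, -0.001, -0.0]
wrist_force: [-0.6, -1.0, 6.3]
opening: -0.002
grasp_force: 2.7
front 89.0 up -29.2 lat -0.9 F [-0.6 -1.   6.3] Ffront -1.2 t 19.375
```

```bash
for i in 1 2 3; do python3 -m creep '[0,0,0.1,0,0,0,0]'; python3 arc.py; done | grep front

```

```text
front 89.1 up -31.5 lat -0.8 F [-1.3 -0.2  6.3] Ffront -0.8 t 19.5
front 89.2 up -33.9 lat -0.7 F [-0.7 -0.3  7.8] Ffront -0.6 t 19.625
front 89.2 up -34.6 lat -0.4 F [-8.3  0.6 30. ] Ffront -3.9 t 19.75
```

The force jumped to 30 N at a height of −34.6 mm, against a predicted stop at about −34. The clamp has reached its stop, so I back off and check.

```bash
python3 -m creep '[0,0,0,0,0,0,0,0,0,-0.5,0,0,0,0,0,0,-1,0,0,0,0,0,0,-1,0,0,0,0,0,0,-1,0,0,0,0,0,0,-1,0,0,0,0,1,0,-1,0,0,0,0,1,0,-1,0,0,0,0,1,0,0,0,0,0,0,1,0,0,0,0,0,0,1,0,0,0,0,0,0,0,0,0,0,0,0,0]' 40
python3 - <<'E'
from h import *
np.set_printoptions(precision=0,suppress=True)
s=cam('side');t=cam('top')
H=np.array([565.8,-128.2,140.2]);f=np.array([.531,.847,0]);y=np.array([.847,-.531,0])
for q in(0,.1,.2):
    A=q-np.radians(25);v=f*np.cos(A)+np.array([0,0,np.sin(A)]);n=np.cross(v,y)*-1;n=n*np.sign(n[2])
    print(q,[((proj(s,p)-[280,165])*[4.4,4.4]+[396,0]) for p in(H+110*v+4*n+22*y,H+110*v+4*n-22*y)],[((proj(t,p)-[310,135])*4.4) for p in(H+110*v+4*n+22*y,H+110*v+4*n-22*y)])
g=lambda c,x,y:cv2.resize(c['frame'][y:y+110,x:x+90],None,fx=4.4,fy=4.4,interpolation=cv2.INTER_CUBIC)
cv2.imwrite('pics/c7.png',np.hstack([g(t,310,135),g(s,280,165)]))
E
```

```text
clock: 21.25
position: [677.6, 58.1, 263.8]
ee_rot: [0.871, 0.491, -0.001, -0.001]
wrist_force: [-0.5, -0.4, -0.3]
opening: 0.001
grasp_force: 0.0
0 [array([698., 192.]), array([627., 176.])] [array([103., 116.]), array([ 55., 195.])]
0.1 [array([700., 176.]), array([629., 160.])] [array([ 96., 109.]), array([ 47., 189.])]
0.2 [array([702., 161.]), array([631., 145.])] [array([ 91., 102.]), array([ 41., 183.])]
```

View pics/c7.png

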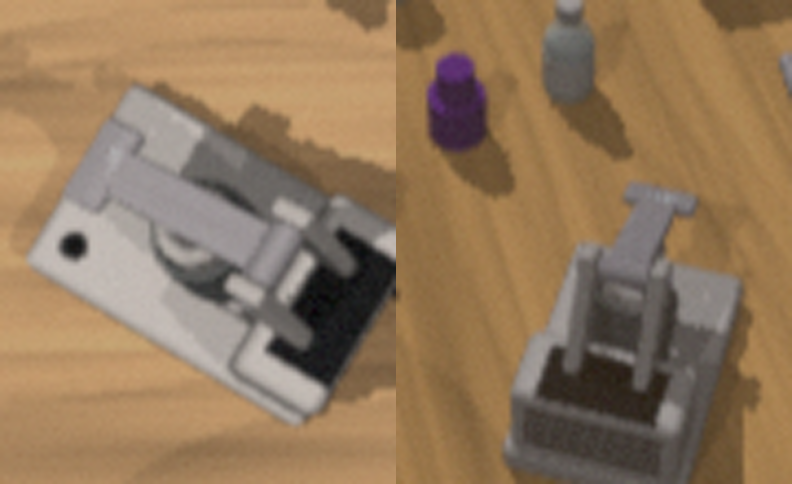

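The clamp lies shut over the cartridge. Its paddle corners are at about (694,195) and (627,185) in the side crop, which matches the q=0 prediction. The robot is clear, so I hand in.

```bash
python3 -c "
from cell import arm
print(arm.hand_in())"
```

```text
the job is handed in; nothing more can be done
None
```

I stood the cartridge in the cradle, swung the clamp shut to its stop, backed the robot clear and handed the job in at about 21 s; the hand-in returned no verdict, and I didn't re-measure the bystanders at the end.

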